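Snap the overcap back onto the tester can

TASK

The spray can in the tester stand on the shop counter has lost its overcap: pick the one that fits, the flat-topped round cap as wide as the can, out of the crate of odd caps, and press it straight down onto the can until it snaps and sits fully home on the can's shoulder all round. Then do not let go: finish with the cap still in the gripper and still pressed firmly down on the can (about a kilogram of push). Leave the other caps in the crate and the goods on the counter where they stand.

Things in the scene. Friction and masses are not known exactly. Their poses are not given: they have to be found in the camera images.
- cap: the overcap to fit: white plastic cup, mouth down, flat closed top, 52 mm in diameter, 38 mm tall, 14 to 28 g, rigid. It stands upright in one of the six places in the crate (which one varies). Origin: centre of its open lower rim; z up. Round: yaw does not matter. Inside 45 mm wide, 35 mm deep; a bead 4.5 mm above the rim narrows the mouth to 39 mm.
- can_seat (a point): centre of the flat shoulder of the tester can, 120 mm above the counter, z up. The cap's lower rim rests on the shoulder when home: its origin is then at this point. The can below is upright, bare metal, 50 mm in diameter.
- can_catches (a point): point on the can's axis 9.7 mm above the shoulder, level with four small sprung catches that stand out of the neck to 44 mm across. The cap's bead meets them when its rim is 9 mm above the shoulder; the push needed rises to about 10 to 15 N and drops suddenly at about 6 mm; then the cap goes freely down to the shoulder, a rigid stop.
- can: the tester can, fixed in a grey stand on the counter (square foot 100 mm, 12 mm high; collar 66 mm wide, up to 30 mm high). Origin: centre of the stand's underside, z up. Above the shoulder: a neck 35 mm in diameter, straight for 16 mm, tapering to 24 mm at 22 mm, then a nozzle 12 mm wide up to 31 mm above the shoulder.
- crate: open blue plastic crate, 240 mm (its x) by 340 mm (its y), 55 mm high, walls and floor 5 mm, fixed to the counter; origin at the centre of its underside. Six caps stand in it in 2 rows (at about x = -50 and +50 mm) of 3 (about y = -100, 0 and +100 mm), all of the same white plastic.
- jar_lid: in the crate, leave it there: wide low flat lid, 62 mm in diameter, 16 mm tall; origin at the centre of its underside
- cone_cap: in the crate, leave it there: pointed cone cap, 40 mm wide at the foot, 48 mm tall; origin at the centre of its underside
- narrow_cap: in the crate, leave it there: narrow flat-topped cap, 32 mm in diameter, 50 mm tall; origin at the centre of its underside
- dome_cap: in the crate, leave it there: round-domed cap, 44 mm in diameter, 36 mm tall; origin at the centre of its underside
- pump_head: in the crate, leave it there: lotion pump head, 34 mm collar with a stem and a sideways spout, 44 mm tall; origin at the centre of its underside
- full_can: bystander: spray can with its cap on, 52 mm in diameter, 148 mm tall, standing loose on the counter beyond the tester can; origin at the centre of its underside
- slim_can: bystander: slimmer capped spray can, 42 mm in diameter, 163 mm tall, standing loose on the counter to the right; origin at the centre of its underside
- carton: bystander: cardboard carton 50 x 110 x 50 mm, lying on the counter; origin at the centre of its underside

How it is judged:
By the outcome, as a careful person would: the job done as asked, in the order asked, and still so for the second after the job is handed in, while the arm keeps its last pose, push and grip.
It also fails if it takes over 38 s, if anything falls off the work surface, if the arm or the gripper's body presses on something with over 40 N, if the wrist force passes 120 N, or if a joint passes its speed limit or range.

ROBOT

A 6-joint arm with a two-finger parallel gripper is mounted at the origin on the work surface. World frame = base frame: x ahead of the robot, y to its left, z up, the work surface at z = 0. Lengths are in m, angles in degrees, forces in N, time in s.
With the tool pointing down it reaches from about 0.35 to 0.875 m from the base axis. Payload 4.2 kg.
Tool frame: the origin (TCP) lies midway between the tips of the shut fingers; the grasp point (between the pads) lies 19 mm behind it; x points along the fingers, y is the direction in which the jaws open and shut, and the axes are right-handed (so a half turn about x gives the same grasp; the last joint's range is limited). The gripper opens to 87 mm and grips with 3 to 60 N. Pads are 19 mm wide; open, the fingers measure 117 mm over their backs; the gripper's body (75 mm by 190 mm) begins 51 mm behind the grasp point.
Start: joints at [79.274, 22.042, 0.453, 0, -68.411, -14.817], TCP at [0.269, 0.564, 0.223] pointing down, gripper open.
Joint ranges: [-179.83, 179.83], [-69.29, 118.12], [-61.27, 80.66], [-181.25, 117.63], [-171.15, -9.14], [-177.46, 177.46]. Speed limits (degrees/s): [159.86, 159.86, 180, 180, 180, 180].

INTERFACE

Orientations are given as a 3x3 rotation matrix whose columns are the frame's x, y, z axes.
In Python, from station import r gives the robot as it stands.
- The arm moves only by the tool play_rows, never from a script. Its argument "plan" is a list that holds one entry, the list of rows, each a list of 6 numbers: the shift along the tool's x, y, z in cm, then the turn, a rotation vector about the tool's x, y, z in units of 10 degrees (1.0 is 10 degrees). A call has 1 to 5 rows; each row is the pose to reach, as a shift and turn from the pose commanded when the call began, along the tool's axes at that moment; what a row does not reach only later rows make up. A row lasts 1/8 s, in which the tool goes at most 62.5 mm and 10.7 degrees, less where a joint would pass 70% of its speed; a pose out of reach is approached as far as the arm can. A call with a gripper value outside its range is refused whole. "hand" is the opening, from 0 (shut) to 1 (fully open), set as the call begins (left out, the last holds). The fingers move at their own pace and stop on an object; the grip force is fixed at half the most. Time passes only in rows, so rows that repeat a pose let the fingers close. It gives the time, the measured TCP pose, the force and the opening at its end, in the units of the state.
- r.sense(): the state, without advancing time (a new reading comes with each control period).
- r.capture(name): name is "side" or "top" or "wrist"; returns (picture, depth): 400x640x3 uint8, blue, green, red; 400x640 float32, m along the optical axis (not along the pixel's ray), 0 where there is no reading.
- r.get_calibration(name): a dict with "vfov" (degrees; the focal length in pixels is half the picture's height over the tangent of half this angle, whatever the lens; pixels are square), "cx", "cy" (the principal point, pixels), "rvec" (rotation vector, rad) and "tvec" (3), from world to camera coordinates, as OpenCV has them. Camera axes: x right, y down, z forward; pixel columns grow to the right and rows downward; lengths in m; the calibration is good to about 2 mm. The wrist camera is an equidistant fisheye: a pixel r from the principal point sees the ray r / f radians off the axis. A picture is of the moment at which its call begins: read the wrist's pose just before it. get_calibration takes no time and is no camera call; for the wrist camera it gives the pose at the moment of the call.
- r.finish_job(): hands the job in, once; it reports no verdict.
The state is a dict: "time_s": time; "joints": joint angles; "joint_velocities": joint speeds; "effort": joint torques, N m; "tcp_pos": TCP position; "ee_rot": TCP orientation; "wrist_force": force on the tool from outside, world axes, zero at the start; "moment": the same for the moment, N m; "gripper_width": opening from 0.0 (shut) to 1.0 (fully open).
Only numpy, scipy, OpenCV 4.12 (cv2) and the standard library are available. Lean on these libraries where they do the work, as an engineer would, in place of code of your own. Each camera call takes 0.05 s, during which the arm holds its last target.

## Working session

There is one attempt and no reset: what is moved stays moved. The work goes in short steps, Python scripts to look and compute and a tool call to move; the robot and the scene stay as the last step left them, time stands still between calls to the robot, and variables do not carry over. Pictures are saved under pics/ and viewed, and the job is handed in when it is done.

Besides the shell and the picture viewer there is one more tool, called after "Call:" as name([rows], argument=value, ...), one row to a line, values as JSON. play_rows: Moves the arm, as the interface text tells. Its arguments: {"type":"object","properties":{"plan":{"type":"array","items":{"type":"array","items":{"type":"array","items":{"type":"number"}}}},"hand":{"type":"number"}},"required":["plan"]}

```bash
ls; mkdir -p pics
python3 - <<'E'
from station import r
import cv2,numpy as np
s=r.sense()
for k,v in s.items(): print(k,np.round(v,3).tolist())
for n in ("side","top","wrist"):
    c=r.get_calibration(n); print(n,c)
    im,d=r.capture(n); cv2.imwrite(f"pics/a_{n}.png",im); np.save(f"pics/a_{n}_d.npy",d)
E
```

```text
pics
time_s 0.0
joints [79.275, 22.093, 0.381, -0.029, -68.41, -14.817]
joint_velocities [0.133, -0.048, 0.04, -0.102, -0.071, 0.087]
effort [0.0, -39.066, 18.74, 4.22, 0.011, -0.0]
tcp_pos [0.269, 0.563, 0.221]
ee_rot [[-0.001, -0.431, -0.902], [-0.002, -0.902, 0.431], [-1.0, 0.002, -0.0]]
wrist_force [-0.895, -0.378, 0.248]
moment [0.015, 0.028, -0.001]
gripper_width 1.002
side {'vfov': 49.51364982876611, 'cx': 313.534413414879, 'cy': 197.7858295199351, 'rvec': array([ 0.46469541, -2.71815941,  1.14730877]), 'tvec': array([0.54783011, 0.29487005, 0.96909484])}
top {'vfov': 53.97634671851802, 'cx': 318.5356165948201, 'cy': 199.3782423327615, 'rvec': array([ 2.19435324, -2.1675736 ,  0.09591013]), 'tvec': array([-0.11481532,  0.62899526,  0.98946736])}
wrist {'vfov': 65.70646984690485, 'cx': 319.03838237555846, 'cy': 203.1181423074233, 'rvec': array([-1.57853056,  2.50227296,  0.37164941]), 'tvec': array([ 0.62412757, -0.0342351 ,  0.39358763])}
```

View pics/a_side.png

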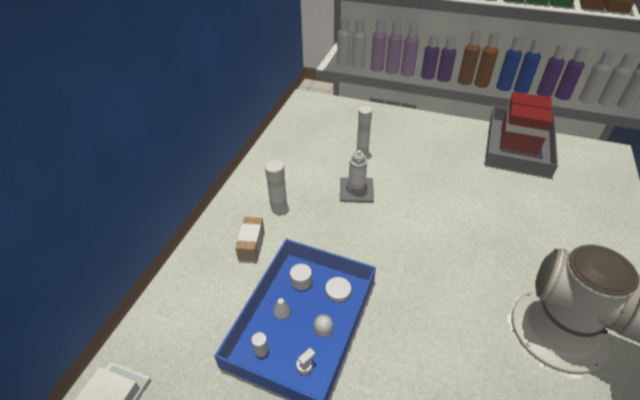

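View pics/a_top.png

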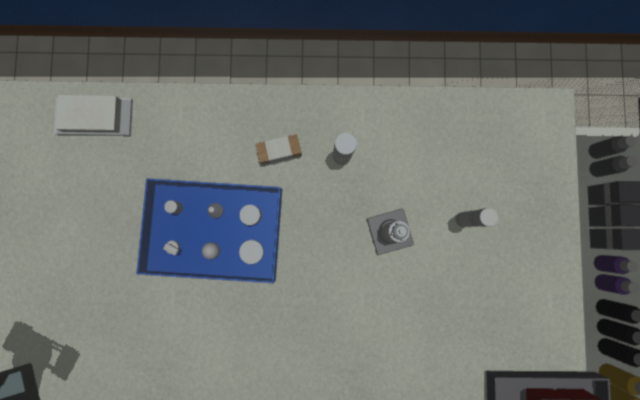

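View pics/a_wrist.png

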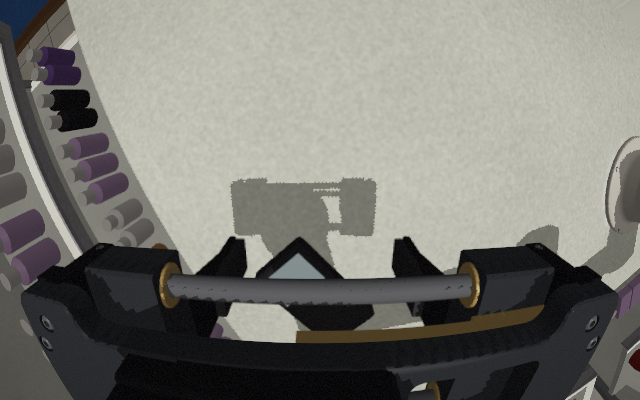

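The cap is the tall flat one at side (300,277) and top (250,215). The wide low disc at top (251,252) is the jar lid. The tester can is at top (397,231) and side (358,170).

```bash
cat > h.py <<'E'
import numpy as np, cv2
def cam(c):
    R=cv2.Rodrigues(np.array(c["rvec"]))[0]; return R,np.array(c["tvec"]),200/np.tan(np.radians(c["vfov"]/2))
def ray(c,u,v,fish=False):
    R,t,f=cam(c); x,y=(u-c["cx"])/f,(v-c["cy"])/f
    if fish:
        th=np.hypot(x,y); d=np.array([x/th*np.sin(th),y/th*np.sin(th),np.cos(th)])
    else: d=np.array([x,y,1.])
    return -R.T@t, R.T@d
def onz(c,u,v,z,fish=False):
    o,d=ray(c,u,v,fish); return o+d*(z-o[2])/d[2]
def proj(c,p,fish=False):
    R,t,f=cam(c); q=R@np.array(p)+t
    if fish:
        rr=np.hypot(q[0],q[1]); th=np.arctan2(rr,q[2]); return np.array([c["cx"]+f*th*q[0]/rr,c["cy"]+f*th*q[1]/rr])
    return np.array([c["cx"]+f*q[0]/q[2],c["cy"]+f*q[1]/q[2]])
def cloud(c,d):
    R,t,f=cam(c); v,u=np.mgrid[:400,:640]
    q=np.stack([(u-c["cx"])/f*d,(v-c["cy"])/f*d,d],-1)
    return (q-t)@R
E
python3 - <<'E'
from station import r
from h import *
c=r.get_calibration("top"); im=cv2.imread("pics/a_top.png"); d=np.load("pics/a_top_d.npy")
P=cloud(c,d)
print("cam",ray(c,0,0)[0])
for n,(u,v) in dict(cap=(250,215),lid=(251,252),can=(397,231),full=(488,217),slim=(345,145),carton=(278,149),dome=(210,251),table=(320,320),cratefl=(230,230)).items(): print(n,P[v,u].round(4), onz(c,u,v,0.043).round(4))
# segment white blobs in crate
hsv=cv2.cvtColor(im,cv2.COLOR_BGR2HSV)
m=((hsv[...,1]<70)&(hsv[...,2]>90)).astype(np.uint8); mm=np.zeros_like(m); mm[190:270,150:272]=m[190:270,150:272]
cs,_=cv2.findContours(mm,cv2.RETR_EXTERNAL,cv2.CHAIN_APPROX_NONE)
for k in cs:
    if cv2.contourArea(k)<60: continue
    (e,ax,a)=cv2.fitEllipse(k); print("blob",np.round(e,2),np.round(ax,2),onz(c,*e,0.043).round(4), "z",np.median(P[int(e[1])-3:int(e[1])+4,int(e[0])-3:int(e[0])+4,2]).round(4))
for (u0,v0,n) in ((340,180,"can"),(200,170,"cap")):
  b=cv2.resize(im[v0:v0+100,u0:u0+100],None,fx=6,fy=6,interpolation=cv2.INTER_CUBIC); cv2.imwrite(f"pics/b_{n}.png",b)
s=cv2.imread("pics/a_side.png"); cv2.imwrite("pics/b_side.png",cv2.resize(s[90:290,230:400],None,fx=3,fy=3,interpolation=cv2.INTER_CUBIC))
E
```

```text
cam [ 0.54575895 -0.10297491  1.03894494]
cap [0.587  0.066  0.0442] [0.5871 0.0662 0.043 ]
lid [0.4929 0.0649 0.0208] [0.4941 0.0612 0.043 ]
can [ 0.5506 -0.2863  0.1418] [ 0.5512 -0.3065  0.043 ]
full [ 0.5841 -0.4855  0.1635] [ 0.5894 -0.5381  0.043 ]
slim [ 0.7458 -0.1658  0.1521] [ 0.7704 -0.1735  0.043 ]
carton [ 0.756  -0.002   0.0505] [ 0.7576 -0.0012  0.043 ]
dome [0.4951 0.1654 0.0387] [0.4954 0.1642 0.043 ]
table [ 3.194e-01 -1.148e-01  2.000e-04] [ 0.3287 -0.1143  0.043 ]
cratefl [0.5487 0.1244 0.0032] [0.5486 0.1156 0.043 ]
blob [209.68 250.36] [15.02 16.28] [0.4969 0.1651 0.043 ] z 0.0403
blob [171.26 247.13] [13.05 14.2 ] [0.5039 0.2618 0.043 ] z 0.0488
blob [250.87 251.54] [23.25 23.88] [0.4952 0.0615 0.043 ] z 0.0214
blob [249.77 214.68] [19.98 20.41] [0.5879 0.0668 0.043 ] z 0.0439
blob [214.89 208.32] [ 9.04 15.34] [0.6029 0.1556 0.043 ] z 0.0454
blob [170.57 206.21] [11.79 12.42] [0.6069 0.268  0.043 ] z 0.0555
```

View pics/b_can.png

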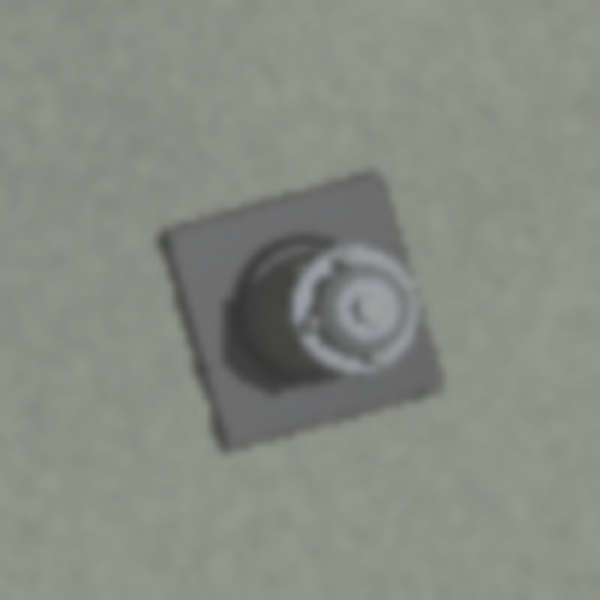

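View pics/b_side.png

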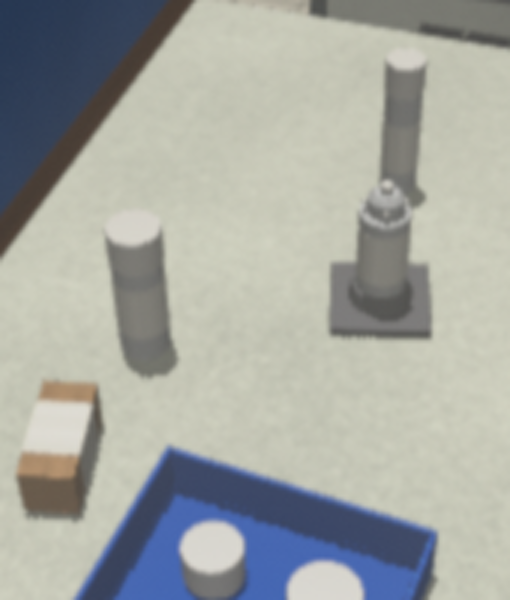

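```bash
cat >> h.py <<'E'
def tri(obs):
    A=np.zeros((3,3));b=np.zeros(3)
    for o,d in obs:
        d=d/np.linalg.norm(d);M=np.eye(3)-np.outer(d,d);A+=M;b+=M@o
    return np.linalg.solve(A,b)
def mv(s,p,yaw=0.):
    """tool-axis shift in cm from measured pose s to world p"""
    return (np.array(s["ee_rot"]).T@(np.array(p)-np.array(s["tcp_pos"])))*100
E
python3 - <<'E'
from station import r
from h import *
for n in("top","side"):
  c=r.get_calibration(n); im=cv2.imread(f"pics/a_{n}.png"); d=np.load(f"pics/a_{n}_d.npy"); P=cloud(c,d)
  # can points on shoulder & above
  for nm,ctr,R,lo,hi in (("shoulder",(.55,-.286),.04,.112,.126),("nozzle",(.55,-.286),.04,.140,.158),("captop",(.588,.066),.04,.036,.052),("full",(.584,-.487),.05,.14,.17),("slim",(.75,-.168),.05,.155,.18)):
    m=(np.hypot(P[...,0]-ctr[0],P[...,1]-ctr[1])<R)&(P[...,2]>lo)&(P[...,2]<hi)&(d>0)
    if m.sum()<4: print(n,nm,m.sum());continue
    q=P[m]; v,u=np.nonzero(m); e=cv2.minEnclosingCircle(np.stack([u,v],1).astype(np.float32))
    print(n,nm,m.sum(),"mean",q.mean(0).round(4),"mid",((q.min(0)+q.max(0))/2).round(4),"circ",np.round(e[0],1),round(e[1],1),"px mid",(u.min()+u.max())/2,(v.min()+v.max())/2)
  print(n,"proj shoulder guess",proj(c,(.551,-.289,.12)),"cap",proj(c,(.588,.067,.043)))
w=r.get_calibration("wrist"); R,t,f=cam(w); s=r.sense(); T=np.array(s["ee_rot"])
print("wrist cam in tool",T.T@(-R.T@t-s["tcp_pos"]),"axis in tool",T.T@R.T[:,2],"f",f,"tcp px",proj(w,s["tcp_pos"],True))
E
```

```text
top shoulder 157 mean [ 0.5509 -0.2901  0.1202] mid [ 0.5508 -0.2947  0.1187] circ [398.6 231. ] 10.8 px mid 398.5 231.0
top nozzle 121 mean [ 0.5503 -0.294   0.1441] mid [ 0.5508 -0.2945  0.1476] circ [400.6 231. ] 6.7 px mid 400.5 231.0
top captop 327 mean [0.5885 0.0674 0.0435] mid [0.5885 0.0677 0.0425] circ [249.5 214.5] 10.1 px mid 249.5 214.5
top full 341 mean [ 0.5843 -0.4831  0.1607] mid [ 0.5846 -0.486   0.1535] circ [486.2 217. ] 11.2 px mid 486.0 217.0
top slim 0
top proj shoulder guess [396.23630708 230.88424048] cap [249.68393845 214.63569389]
side shoulder 102 mean [ 0.5491 -0.2807  0.1194] mid [ 0.5523 -0.2879  0.119 ] circ [358.  160.5] 8.4 px mid 358.0 162.5
side nozzle 55 mean [ 0.5517 -0.2903  0.1444] mid [ 0.5522 -0.2918  0.1477] circ [358.  154.5] 5.0 px mid 358.0 153.5
side captop 324 mean [0.59   0.0713 0.0431] mid [0.5906 0.0693 0.0418] circ [300.2 272.1] 10.6 px mid 300.0 272.5
side full 163 mean [ 0.5855 -0.4774  0.1574] mid [ 0.5871 -0.4844  0.1546] circ [364.9 112.5] 7.6 px mid 364.5 112.5
side slim 0
side proj shoulder guess [358.17496894 160.82440742] cap [301.68637881 271.29009103]
wrist cam in tool [-0.16335002 -0.00035821 -0.08167594] axis in tool [9.56359113e-01 6.90320689e-04 2.92193038e-01] f 309.70691628693146 tcp px [319.39145178 254.88061081]
```

Call:
play_rows([
  [[0.4, 3.1, -5.0, 1, 0, 0], [0.8, 6.2, -10.0, 2, 0, 0], [1.2, 9.3, -15.0, 3, 0, 0], [1.6, 12.4, -20.1, 4, 0, 0], [2.0, 15.5, -25.1, 5, 0, 0]],
], hand=1)

```text
time_s: 0.78
tcp_pos: [0.4297, 0.3141, 0.2024]
ee_rot: [[-0.0, -0.97, -0.244], [-0.0, -0.244, 0.97], [-1.0, 0.0, -0.0]]
wrist_force: [1.1, 0.9, 0.2]
gripper_width: 0.996
```

Run:
```python
from station import r
from h import *
s=r.sense(); print(s["time_s"],s["tcp_pos"],s["joints"]); T=np.array(s["ee_rot"]); print(T.round(3)); print(mv(s,(.588,.068,.18)), np.degrees(np.arctan2(T[1,1],T[0,1])))
```

```text
0.775 [0.42971696 0.3140662  0.20235035] [ 5.36331331e+01  1.39678901e+01 -1.43340240e+01 -5.69059863e-04
 -6.17041854e+01 -3.94832696e+01]
[[-0.    -0.97  -0.244]
 [-0.    -0.244  0.97 ]
 [-1.     0.    -0.   ]]
[  2.23590604  -9.33308539 -27.72923678] -165.8504064255238
```

Call:
play_rows([
  [[0.4, -1.9, -5.5, 1.06, 0, 0], [0.9, -3.7, -11.1, 2.12, 0, 0], [1.3, -5.6, -16.6, 3.18, 0, 0], [1.8, -7.5, -22.2, 4.24, 0, 0], [2.2, -9.3, -27.7, 5.3, 0, 0]],
], hand=0.85)

```text
time_s: 1.4
tcp_pos: [0.589, 0.0691, 0.1801]
ee_rot: [[-0.0, -0.778, 0.628], [-0.0, 0.628, 0.778], [-1.0, 0.0, -0.0]]
wrist_force: [1.5, 0.6, 1.1]
gripper_width: 0.852
```

Call:
play_rows([
  [[0, 0, 0, 0.3, 0, 0], [0, 0, 0, 0.3, 0, 0]],
])

```text
time_s: 1.65
tcp_pos: [0.5883, 0.07, 0.1799]
ee_rot: [[-0.001, -0.748, 0.664], [-0.0, 0.664, 0.748], [-1.0, 0.001, -0.001]]
wrist_force: [0.1, -0.7, -0.0]
gripper_width: 0.848
```

Run:
```python
from station import r
from h import *
w=r.get_calibration("wrist");s=r.sense(); im,d=r.capture("wrist"); cv2.imwrite("pics/c_wrist.png",im)
np.save("pics/c_d.npy",d); import pickle; pickle.dump((w,s),open("pics/c.pkl","wb"))
T=np.array(s["ee_rot"]); print(s["time_s"],s["tcp_pos"],s["gripper_width"],s["joints"].round(1), np.degrees(np.arctan2(T[1,1],T[0,1])))
print(proj(w,(.588,.068,.043),True),proj(w,(s["tcp_pos"][0],s["tcp_pos"][1],.043),True))
```

```text
1.65 [0.58825893 0.07000621 0.17989507] 0.8481834421953985 [ 22.4  20.8  -7.8  -0.  -61.4 -64. ] 138.40759564143588
[318.79022031 190.3993057 ] [319.92312875 192.01313173]
```

View pics/c_wrist.png

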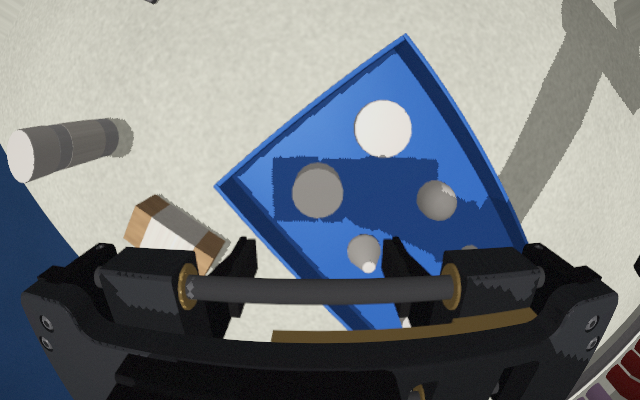

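The wrist view shows the cap in the gripper's shadow at about (317,192), with the jar lid at (383,128) and the cone at (364,250).

Run:
```python
from h import *
import pickle
w,s=pickle.load(open("pics/c.pkl","rb")); im=cv2.imread("pics/c_wrist.png")
hsv=cv2.cvtColor(im,cv2.COLOR_BGR2HSV)
m=np.zeros((400,640),np.uint8); m[155:225,285:350]=(hsv[155:225,285:350,1]<70)*255
# restrict to bright top face
print(im[192,317],im[167,317],im[215,317])
g=cv2.cvtColor(im,cv2.COLOR_BGR2GRAY); m2=((m>0)&(g>g[192,317]-18)).astype(np.uint8)
d=np.load("pics/c_d.npy"); print(d[192,317],d[170,317])
for mm in (m,m2):
  k=max(cv2.findContours(mm,cv2.RETR_EXTERNAL,cv2.CHAIN_APPROX_NONE)[0],key=cv2.contourArea)
  p=np.array([onz(w,*q[0],.043,True)[:2] for q in k])
  e=cv2.fitEllipse(k); print(e); c,rr=cv2.minEnclosingCircle((p*1000).astype(np.float32)); print("circle mm",c,rr, "mean dir",onz(w,*e[0],.043,True), "ell mm",cv2.fitEllipse((p*1000).astype(np.float32)))
```

```text
[138 143 146] [105 109 112] [138 142 146]
0.30907613 0.3023365
((317.1693420410156, 190.3689422607422), (50.13656234741211, 54.516319274902344), 1.7725435495376587)
circle mm (589.32275390625, 66.76374816894531) 28.755640029907227 mean dir [0.58919473 0.06689972 0.043     ] ell mm ((589.638427734375, 67.37549591064453), (50.40416717529297, 56.57476806640625), 136.7968292236328)
((317.1352844238281, 192.67665100097656), (48.02290344238281, 49.24717712402344), 87.74755096435547)
circle mm (591.2267456054688, 68.9291000366211) 25.662734985351562 mean dir [0.5908108  0.06866703 0.043     ] ell mm ((591.1674194335938, 69.04833221435547), (49.53630065917969, 50.07083511352539), 128.2938232421875)
```

Call:
play_rows([
  [[3.5, -0.3, 0, 0, 0, 0], [7, -0.3, 0, 0, 0, 0], [10.0, -0.3, 0, 0, 0, 0], [12.0, -0.3, 0, 0, 0, 0], [12.0, -0.3, 0, 0, 0, 0]],
])

```text
time_s: 2.33
tcp_pos: [0.5891, 0.0694, 0.0592]
ee_rot: [[-0.004, -0.75, 0.662], [-0.001, 0.662, 0.75], [-1.0, 0.002, -0.003]]
wrist_force: [-0.3, 0.0, 0.3]
gripper_width: 0.846
```

Run:
```python
from station import r
from h import *
w=r.get_calibration("wrist");s=r.sense(); im,d=r.capture("wrist"); cv2.imwrite("pics/d_wrist.png",im)
print(s["tcp_pos"]); print(mv(s,(.5905,.0685,.012)),proj(w,(.5905,.0685,.043),True))
```

```text
[0.58914144 0.069385   0.05915865]
[ 4.7154647  -0.16893092  0.03906233] [317.87042045 241.52928369]
```

View pics/d_wrist.png

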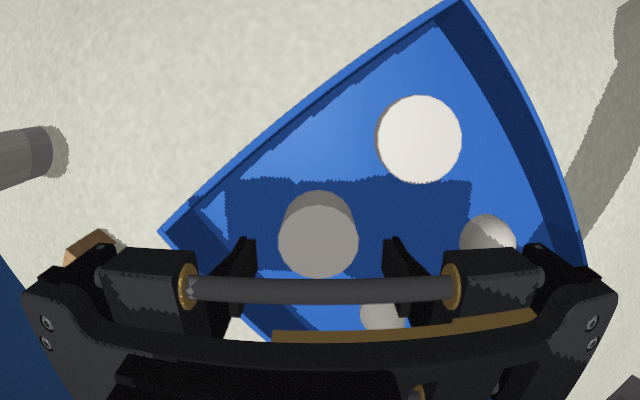

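Call:
play_rows([
  [[2.2, -0.15, 0.05, 0, 0, 0], [4.0, -0.15, 0.05, 0, 0, 0], [4.8, -0.15, 0.05, 0, 0, 0], [4.8, -0.15, 0.05, 0, 0, 0]],
])

```text
time_s: 2.88
tcp_pos: [0.5924, 0.0685, 0.0131]
ee_rot: [[0.001, -0.749, 0.663], [0.0, 0.663, 0.749], [-1.0, -0.001, 0.001]]
wrist_force: [0.3, -0.2, -0.0]
gripper_width: 0.848
```

Call:
play_rows([
  [[0, 0, 0, 0, 0, 0], [0, 0, 0, 0, 0, 0], [0, 0, 0, 0, 0, 0], [0, 0, 0, 0, 0, 0], [0, 0, 0, 0, 0, 0]],
], hand=0)

```text
time_s: 3.5
tcp_pos: [0.5922, 0.0683, 0.013]
ee_rot: [[0.001, -0.749, 0.663], [0.0, 0.663, 0.749], [-1.0, -0.0, 0.0]]
wrist_force: [-0.6, 0.6, 3.3]
gripper_width: 0.593
```

Run:
```python
from station import r
from h import *
w=r.get_calibration("wrist");s=r.sense(); im,d=r.capture("wrist"); cv2.imwrite("pics/e_wrist.png",im)
print(s["time_s"],s["tcp_pos"],s["ee_rot"].round(4).tolist(),s["wrist_force"],s["gripper_width"]*87)
```

```text
3.5 [0.59220764 0.06830904 0.0130311 ] [[0.0005, -0.7486, 0.6631], [0.0001, 0.6631, 0.7486], [-1.0, -0.0003, 0.0004]] [-0.64570768  0.55738145  3.26752471] 51.593141528042885
```

View pics/e_wrist.png

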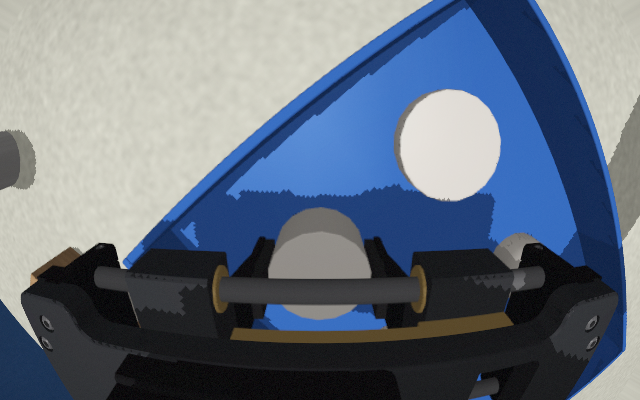

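Call:
play_rows([
  [[-2, 0, 0, 0, 0, 0], [-6, 0, 0, 0, 0, 0], [-11, 0, 0, 0, 0, 0], [-16, 0, 0, 0, 0, 0], [-18, 0, 0, 0, 0, 0]],
])

```text
time_s: 4.18
tcp_pos: [0.5933, 0.0685, 0.196]
ee_rot: [[0.005, -0.749, 0.663], [0.002, 0.663, 0.749], [-1.0, -0.003, 0.005]]
wrist_force: [0.2, 0.5, -0.2]
gripper_width: 0.592
```

Run:
```python
from station import r
from h import *
import pickle
w=r.get_calibration("wrist");s=r.sense(); im,d=r.capture("wrist"); cv2.imwrite("pics/f_wrist.png",im);np.save("pics/f_d.npy",d);pickle.dump((w,s),open("pics/f.pkl","wb"))
im2,_=r.capture("side"); cv2.imwrite("pics/f_side.png",im2)
print(s["time_s"],s["tcp_pos"],s["ee_rot"].round(4).tolist(),s["wrist_force"],s["gripper_width"]*87)
```

```text
4.175 [0.59329582 0.0684762  0.19601647] [[0.0055, -0.7486, 0.663], [0.0016, 0.663, 0.7486], [-1.0, -0.0031, 0.0048]] [ 0.20065425  0.46349736 -0.19033218] 51.515605489981546
```

View pics/f_wrist.png

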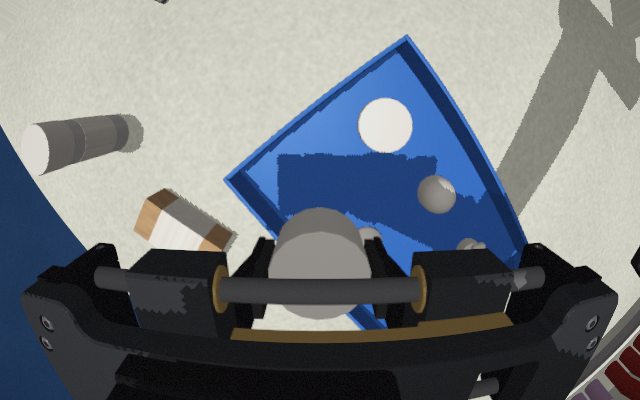

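View pics/f_side.png

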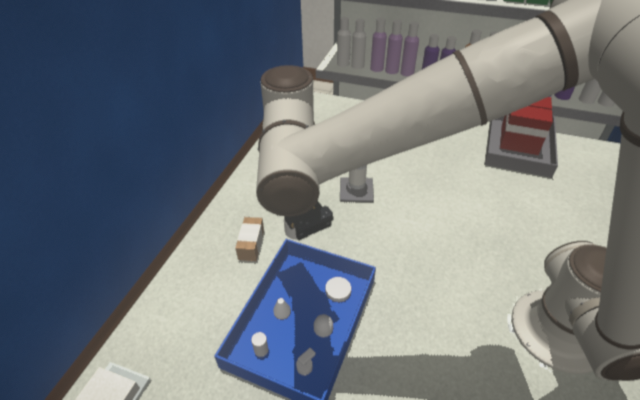

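Call:
play_rows([
  [[0, -4.0, -4.2, 0, 0, 0], [0, -8.3, -8.7, 0, 0, 0], [0, -12.6, -13.2, 0, 0, 0], [0, -16.9, -17.7, 0, 0, 0], [0, -20.8, -21.9, 0, 0, 0]],
])

```text
time_s: 4.9
tcp_pos: [0.6015, -0.2355, 0.1901]
ee_rot: [[-0.003, -0.748, 0.664], [0.001, 0.664, 0.748], [-1.0, 0.003, -0.002]]
wrist_force: [1.1, 0.6, 0.2]
gripper_width: 0.593
```

Call:
play_rows([
  [[0, 0, 0, 0, 0, 0], [0, 0, 0, 0, 0, 0], [0, 0, 0, 0, 0, 0]],
])

```text
time_s: 5.28
tcp_pos: [0.6024, -0.2323, 0.1918]
ee_rot: [[-0.001, -0.749, 0.662], [0.0, 0.662, 0.749], [-1.0, 0.001, -0.0]]
wrist_force: [-0.1, -0.1, 0.3]
gripper_width: 0.594
```

Run:
```python
from station import r
from h import *
import pickle
w=r.get_calibration("wrist");s=r.sense(); im,d=r.capture("wrist"); cv2.imwrite("pics/g_wrist.png",im);np.save("pics/g_d.npy",d);pickle.dump((w,s),open("pics/g.pkl","wb"))
print(s["time_s"],s["tcp_pos"],s["ee_rot"].round(4).tolist(),s["wrist_force"],s["gripper_width"]*87)
for z in (.12,.151): print(proj(w,(.551,-.294,z),True))
cv2.imwrite("pics/g_crop.png",cv2.resize(im[80:340,180:460],None,fx=2.8,fy=2.3,interpolation=cv2.INTER_CUBIC))
```

```text
5.275 [ 0.60235065 -0.23233857  0.19184353] [[-0.0011, -0.7495, 0.662], [0.0004, 0.662, 0.7495], [-1.0, 0.0011, -0.0005]] [-0.07090242 -0.07764326  0.2955564 ] 51.6996007627388
[317.16541464 111.01931629]
[316.89952711 110.97775453]
```

View pics/g_wrist.png

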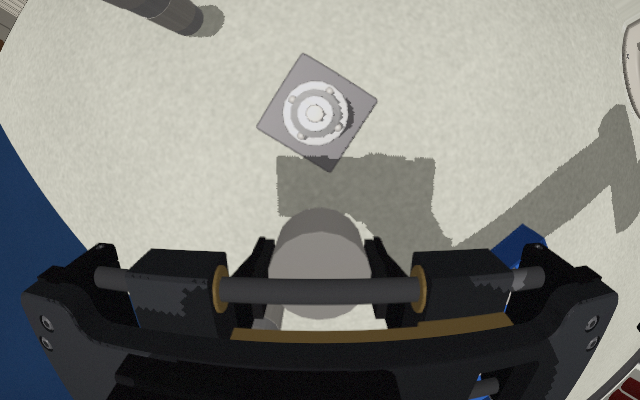

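View pics/g_crop.png

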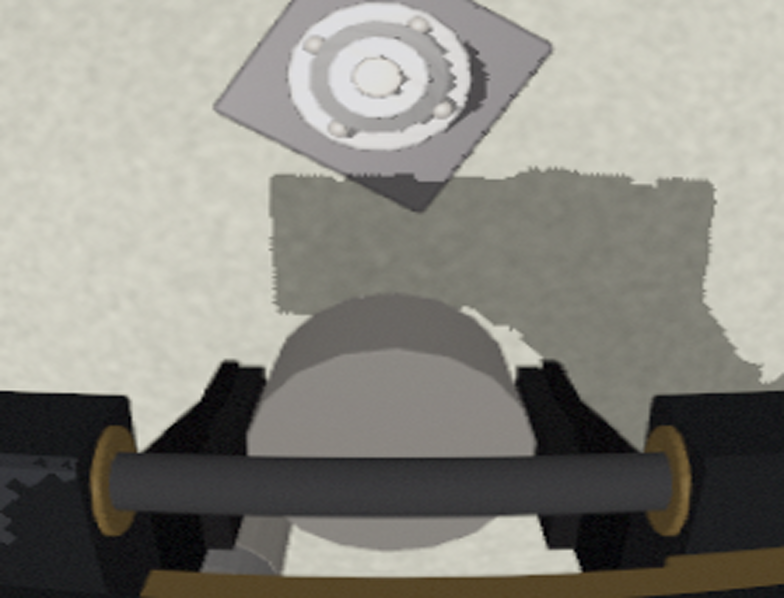

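Straight-down wrist view of the can: nozzle at about (315,114), shoulder ring centred near (316,113), with four catches around it. The cap's top arc is at rows 230-275.

```bash
cat > meas.py <<'E'
from h import *
from scipy.optimize import least_squares
import pickle
def circ(p,R=None):
    p=np.array(p)[:,:2]
    if R: f=lambda q:np.hypot(p[:,0]-q[0],p[:,1]-q[1])-R; x0=p.mean(0)
    else: f=lambda q:np.hypot(p[:,0]-q[0],p[:,1]-q[1])-q[2]; x0=[*p.mean(0),.02]
    o=least_squares(f,x0,loss="soft_l1",f_scale=.0005); return o.x,np.sqrt(np.mean(o.fun**2))
def capfit(im,w,s,ztop,u0=280,u1=360):
    g=cv2.GaussianBlur(cv2.cvtColor(im,cv2.COLOR_BGR2GRAY),(3,3),0).astype(float); pts=[];raw=[]
    for u in range(u0,u1,2):
        col=g[215:265,u]; dv=np.diff(col); k=int(np.argmax(dv)) 
        if dv[k]>6: v=215.5+k; raw.append((u,v)); pts.append(onz(w,u,v,ztop,True))
    return pts,raw
E
python3 - <<'E'
from meas import *
w,s=pickle.load(open("pics/g.pkl","rb")); im=cv2.imread("pics/g_wrist.png"); g=cv2.cvtColor(im,cv2.COLOR_BGR2GRAY)
hsv=cv2.cvtColor(im,cv2.COLOR_BGR2HSV)
t=s["tcp_pos"];T=s["ee_rot"]
pts,raw=capfit(im,w,s,t[2]+.030)
c,e=circ(pts,.026); c2,e2=circ(pts); print("cap",c,e,len(pts),"free",c2,e2); 
d=T.T@np.array([c[0]-t[0],c[1]-t[1],0]); print("cap offset in tool (mm)",d*1000, raw[::8])
# shoulder
roi=np.zeros_like(g); cv2.circle(roi,(316,113),40,1,-1)
m=((g>200)&(roi>0)).astype(np.uint8); print("bright",m.sum())
k=max(cv2.findContours(m,cv2.RETR_EXTERNAL,cv2.CHAIN_APPROX_NONE)[0],key=cv2.contourArea)
hull=cv2.convexHull(k)
P=[onz(w,*q[0],.12,True) for q in k if True]
print("shoulder fix",circ(P,.025),"free",circ(P)); print(cv2.fitEllipse(k))
for a in np.arange(0,360,45):
    x=[g[int(round(113+q*np.sin(np.radians(a)))),int(round(315.5+q*np.cos(np.radians(a))))] for q in range(0,44,2)]; print(a,x)
dd=np.load("pics/g_d.npy"); print(dd[114,315],dd[113,345])
E
```

```text
cap [ 0.56845969 -0.2694733 ] 0.002453473957104357 40 free [ 0.57258833 -0.26581439  0.02104549] 0.0022987932670535173
cap offset in tool (mm) [ 2.37581266e-02  8.17302931e-01 -5.02684487e+01] [(280, 215.5), (296, 236.5), (312, 232.5), (328, 232.5), (344, 236.5)]
bright 1843
shoulder fix (array([ 0.55448608, -0.27430015]), np.float64(0.008958963516602686)) free (array([ 0.55349302, -0.29424558,  0.01270899]), np.float64(0.000249422563256628))
((314.460693359375, 112.94819641113281), (33.489013671875, 33.90568923950195), 44.05146408081055)
0 [np.uint8(222), np.uint8(221), np.uint8(220), np.uint8(213), np.uint8(130), np.uint8(209), np.uint8(220), np.uint8(222), np.uint8(196), np.uint8(151), np.uint8(159), np.uint8(156), np.uint8(141), np.uint8(126), np.uint8(214), np.uint8(210), np.uint8(108), np.uint8(77), np.uint8(77), np.uint8(148), np.uint8(148), np.uint8(148)]
45 [np.uint8(222), np.uint8(221), np.uint8(221), np.uint8(216), np.uint8(132), np.uint8(188), np.uint8(222), np.uint8(221), np.uint8(216), np.uint8(154), np.uint8(152), np.uint8(156), np.uint8(145), np.uint8(152), np.uint8(2
[... 1440 characters left out ...]
t8(159)]
270 [np.uint8(222), np.uint8(222), np.uint8(221), np.uint8(222), np.uint8(173), np.uint8(207), np.uint8(222), np.uint8(221), np.uint8(220), np.uint8(171), np.uint8(177), np.uint8(178), np.uint8(193), np.uint8(221), np.uint8(221), np.uint8(221), np.uint8(187), np.uint8(156), np.uint8(155), np.uint8(154), np.uint8(155), np.uint8(155)]
315 [np.uint8(222), np.uint8(222), np.uint8(221), np.uint8(217), np.uint8(187), np.uint8(222), np.uint8(221), np.uint8(222), np.uint8(217), np.uint8(166), np.uint8(171), np.uint8(169), np.uint8(164), np.uint8(183), np.uint8(219), np.uint8(219), np.uint8(146), np.uint8(151), np.uint8(152), np.uint8(152), np.uint8(151), np.uint8(150)]
0.19375107 0.22511101
```

```bash
cat > m2.py <<'E'
from meas import *
def circ0(p,R,x0):
    p=np.array(p)[:,:2]; f=lambda q:np.hypot(p[:,0]-q[0],p[:,1]-q[1])-(R or q[2])
    o=least_squares(f,list(x0[:2])+([] if R else [.025]),loss="soft_l1",f_scale=.0004); return o.x.round(5),round(float(np.sqrt(np.mean(o.fun**2))),5)
def capo(im,w,s,dz=.030):
    t=s["tcp_pos"];T=s["ee_rot"];g=cv2.cvtColor(im,cv2.COLOR_BGR2GRAY).astype(float);raw=[]
    for u in range(284,358,2):
        col=g[226:262,u]; dv=col[2:]-col[:-2]; k=int(np.argmax(dv))
        if dv[k]>12: raw.append((u,227+k))
    pts=[onz(w,u,v,t[2]+dz,True) for u,v in raw]
    out=[]
    for R in(.026,None):
        c,e=circ0(pts,R,t); d=T.T@np.array([c[0]-t[0],c[1]-t[1],0]); out.append((c,e,(d*1000).round(2)))
    return out,raw
def shoulder(im,w,c0=(315.5,113.5),r0=26,r1=40,z=.12,th=186):
    g=cv2.cvtColor(im,cv2.COLOR_BGR2GRAY); raw=[]
    rr=np.arange(r0,r1,.25)
    for a in np.radians(np.arange(0,360,6)):
        xs=(c0[0]+rr*np.cos(a)).astype(np.float32)[None];ys=(c0[1]+rr*np.sin(a)).astype(np.float32)[None]
        v=cv2.remap(g,xs,ys,cv2.INTER_LINEAR)[0].astype(float)
        k=np.nonzero((v[:-1]>th)&(v[1:]<=th))[0]
        if len(k): raw.append((xs[0,k[-1]],ys[0,k[-1]]))
    P=[onz(w,*q,z,True) for q in raw]
    return circ0(P,.025,np.mean(P,0)),circ0(P,None,np.mean(P,0)),len(raw)
E
python3 - <<'E'
from m2 import *
for n in "fg":
    w,s=pickle.load(open(f"pics/{n}.pkl","rb")); im=cv2.imread(f"pics/{n}_wrist.png")
    o,raw=capo(im,w,s); print(n,o,raw[::6])
print(shoulder(im,w)); print("top taper",shoulder(im,w,(314.5,113),12,22,.142))
p=onz(w,314.46,112.95,.142,True); print(p)
E
```

```text
f [(array([0.59411, 0.06818]), 0.00018, array([ 0.  , -0.81,  0.32])), (array([0.59406, 0.06813, 0.02593]), 0.00018, array([ 0.  , -0.8 ,  0.25]))] [(284, 243), (296, 236), (308, 233), (320, 231), (332, 233), (344, 237), (356, 244)]
g [(array([ 0.60347, -0.23255]), 0.00018, array([-0.  , -0.98,  0.58])), (array([ 0.60355, -0.23247,  0.0261 ]), 0.00018, array([-0.  , -0.99,  0.7 ]))] [(284, 243), (296, 236), (308, 233), (320, 231), (332, 233), (344, 237), (356, 244)]
((array([ 0.55321, -0.29429]), 0.00099), (array([ 0.55324, -0.2943 ,  0.0241 ]), 0.00034), 59)
top taper ((array([ 0.57083, -0.3056 ]), 0.00848), (array([ 0.55326, -0.29422,  0.01205]), 0.00011), 60)
[ 0.55317602 -0.29412465  0.142     ]
```

Call:
play_rows([
  [[0, -0.1, -3, 0, 0, 0], [0, -0.2, -6, 0, 0, 0], [0, -0.3, -8.0, 0, 0, 0], [0, -0.3, -8.0, 0, 0, 0], [0, -0.3, -8.0, 0, 0, 0]],
])

```text
time_s: 5.95
tcp_pos: [0.5521, -0.295, 0.1927]
ee_rot: [[0.001, -0.749, 0.663], [-0.0, 0.663, 0.749], [-1.0, -0.0, 0.0]]
wrist_force: [0.6, -0.2, 1.0]
gripper_width: 0.596
```

Run:
```python
from station import r
from m2 import *
w=r.get_calibration("wrist");s=r.sense(); im,d=r.capture("wrist"); cv2.imwrite("pics/h_wrist.png",im);pickle.dump((w,s),open("pics/h.pkl","wb"))
sd,_=r.capture("side"); cv2.imwrite("pics/h_side.png",cv2.resize(sd[60:260,230:430],None,fx=3,fy=3,interpolation=cv2.INTER_CUBIC))
tp,_=r.capture("top"); cv2.imwrite("pics/h_top.png",cv2.resize(tp[130:330,300:500],None,fx=3,fy=3,interpolation=cv2.INTER_CUBIC))
print(s["time_s"],s["tcp_pos"],s["ee_rot"].round(4).tolist(),s["wrist_force"]); o,_=capo(im,w,s); print(o, "err to can", (np.array([.5532,-.2943])-o[0][0])*1000, mv(s,(.5520,-.2941,.15)))
```

```text
5.95 [ 0.55213243 -0.29498349  0.19268114] [[0.0006, -0.7489, 0.6627], [-0.0, 0.6627, 0.7489], [-1.0, -0.0004, 0.0003]] [ 0.63855573 -0.21100062  1.03987714]
[(array([ 0.55324, -0.29525]), 0.00017, array([ 0.  , -1.01,  0.53])), (array([ 0.55328, -0.2952 ,  0.02606]), 0.00017, array([ 0. , -1. ,  0.6]))] err to can [-0.04  0.95] [4.26810415 0.07028155 0.05589928]
```

View pics/h_side.png

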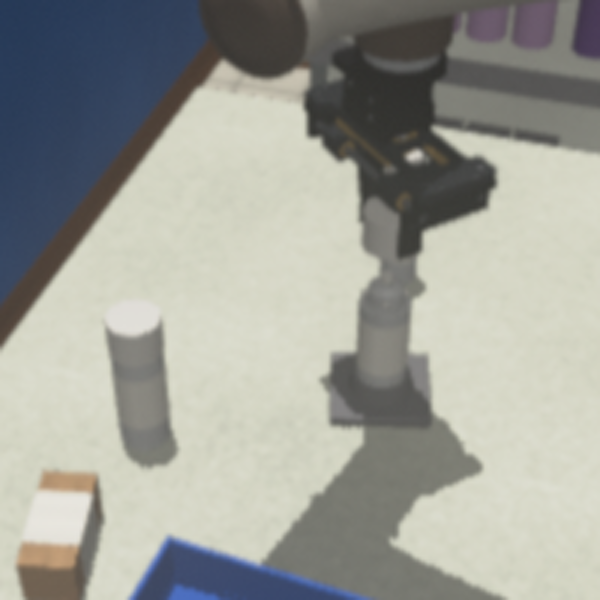

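View pics/h_top.png

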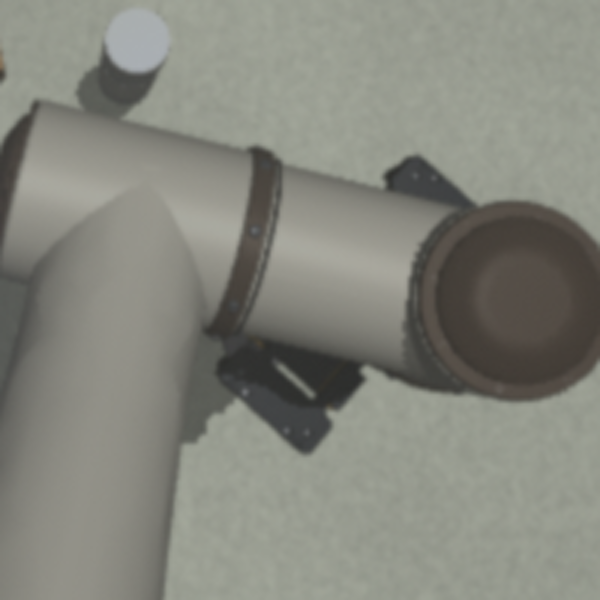

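Call:
play_rows([
  [[1.5, 0.07, 0.06, 0, 0, 0], [3.2, 0.07, 0.06, 0, 0, 0], [4.5, 0.07, 0.06, 0, 0, 0], [4.5, 0.07, 0.06, 0, 0, 0], [4.5, 0.07, 0.06, 0, 0, 0]],
])

```text
time_s: 6.72
tcp_pos: [0.5518, -0.2948, 0.1478]
ee_rot: [[0.0, -0.749, 0.663], [-0.0, 0.663, 0.749], [-1.0, -0.001, -0.0]]
wrist_force: [-0.2, -0.4, -0.2]
gripper_width: 0.595
```

Run:
```python
from station import r
from m2 import *
w=r.get_calibration("wrist");s=r.sense(); im,d=r.capture("wrist"); cv2.imwrite("pics/i_wrist.png",im)
sd,_=r.capture("side"); cv2.imwrite("pics/i_side.png",cv2.resize(sd[100:230,300:430],None,fx=4.6,fy=4.6,interpolation=cv2.INTER_CUBIC))
print(s["time_s"],s["tcp_pos"],s["ee_rot"].round(4).tolist(),s["wrist_force"],s["moment"]); o,_=capo(im,w,s); print(o, "err to can", (np.array([.5532,-.2943])-o[0][0])*1000, mv(s,(.5520,-.2941,.128)))
```

```text
6.725 [ 0.55181164 -0.29481771  0.14777238] [[0.0004, -0.7486, 0.6631], [-0.0005, 0.6631, 0.7486], [-1.0, -0.0006, -0.0001]] [-0.20177986 -0.35160466 -0.23922981] [ 0.05556609 -0.07952224 -0.02555894]
[(array([ 0.55288, -0.29505]), 0.00019, array([ 0.  , -0.95,  0.53])), (array([ 0.55287, -0.29505,  0.02599]), 0.00019, array([ 0.  , -0.95,  0.53]))] err to can [0.32 0.75] [1.97721226 0.03467246 0.06637566]
```

View pics/i_side.png

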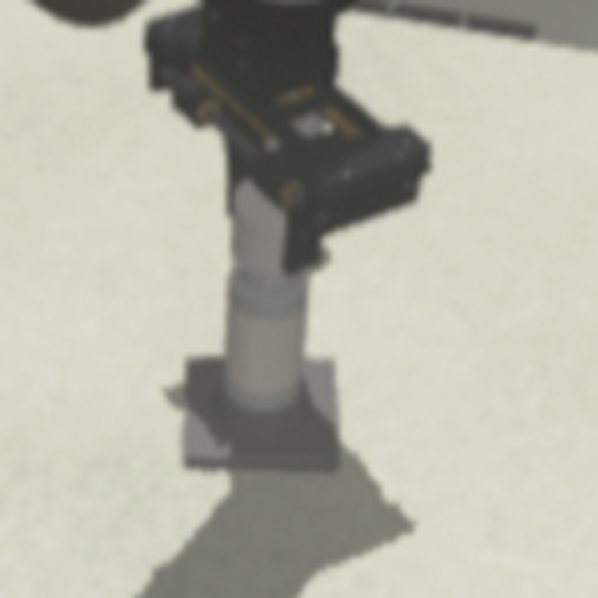

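View pics/i_wrist.png

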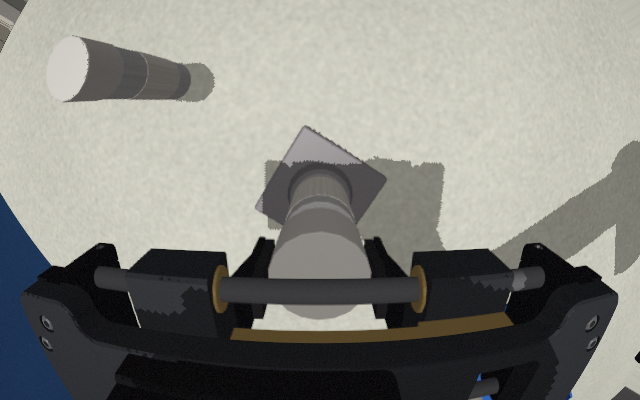

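Cap rim is about 20 mm above the shoulder and looks in line with the can in both views. I'll descend in small steps and watch the force.

Call:
play_rows([
  [[0.4, 0.03, 0.07, 0, 0, 0], [0.8, 0.03, 0.07, 0, 0, 0], [0.8, 0.03, 0.07, 0, 0, 0]],
])

```text
time_s: 7.2
tcp_pos: [0.5515, -0.2938, 0.1391]
ee_rot: [[-0.001, -0.748, 0.663], [0.0, 0.663, 0.748], [-1.0, 0.001, -0.0]]
wrist_force: [-0.5, -0.0, -1.0]
gripper_width: 0.597
```

Call:
play_rows([
  [[0.1, 0, 0, 0, 0, 0], [0.2, 0, 0, 0, 0, 0], [0.2, 0, 0, 0, 0, 0]],
])

```text
time_s: 7.58
tcp_pos: [0.5518, -0.2939, 0.1376]
ee_rot: [[0.0, -0.748, 0.663], [-0.0, 0.663, 0.748], [-1.0, -0.0, 0.0]]
wrist_force: [0.9, -0.4, -0.3]
gripper_width: 0.595
```

Call:
play_rows([
  [[0.1, 0, 0, 0, 0, 0], [0.2, 0, 0, 0, 0, 0], [0.2, 0, 0, 0, 0, 0]],
])

```text
time_s: 7.95
tcp_pos: [0.5524, -0.2937, 0.1363]
ee_rot: [[0.002, -0.749, 0.663], [-0.0, 0.663, 0.749], [-1.0, -0.001, 0.001]]
wrist_force: [0.4, 1.9, 3.6]
gripper_width: 0.591
```

Call:
play_rows([
  [[0.1, 0, 0, 0, 0, 0], [0.2, 0, 0, 0, 0, 0], [0.2, 0, 0, 0, 0, 0]],
])

```text
time_s: 8.32
tcp_pos: [0.5526, -0.2941, 0.1357]
ee_rot: [[0.003, -0.749, 0.662], [-0.001, 0.662, 0.749], [-1.0, -0.003, 0.001]]
wrist_force: [-1.2, 2.9, 9.5]
gripper_width: 0.595
```

Call:
play_rows([
  [[0.1, 0, 0, 0, 0, 0], [0.2, 0, 0, 0, 0, 0], [0.2, 0, 0, 0, 0, 0]],
])

```text
time_s: 8.7
tcp_pos: [0.552, -0.2937, 0.1314]
ee_rot: [[0.001, -0.748, 0.663], [0.0, 0.663, 0.748], [-1.0, -0.001, 0.001]]
wrist_force: [2.5, -0.1, -3.6]
gripper_width: 0.593
```

Snapped: the force rose to 9.5 N and then dropped away. Next I'll seat it on the shoulder.

Call:
play_rows([
  [[0.1, 0, 0, 0, 0, 0], [0.2, 0, 0, 0, 0, 0], [0.2, 0, 0, 0, 0, 0]],
])

```text
time_s: 9.07
tcp_pos: [0.5516, -0.2939, 0.1291]
ee_rot: [[-0.001, -0.748, 0.663], [0.0, 0.663, 0.748], [-1.0, 0.001, -0.0]]
wrist_force: [1.7, 0.7, -1.0]
gripper_width: 0.594
```

Call:
play_rows([
  [[0.1, 0, 0, 0, 0, 0], [0.2, 0, 0, 0, 0, 0], [0.2, 0, 0, 0, 0, 0]],
])

```text
time_s: 9.45
tcp_pos: [0.5517, -0.294, 0.1281]
ee_rot: [[0.0, -0.749, 0.663], [-0.0, 0.663, 0.749], [-1.0, -0.0, -0.0]]
wrist_force: [0.2, 1.2, 2.8]
gripper_width: 0.596
```

Call:
play_rows([
  [[0.1, 0, 0, 0, 0, 0], [0.15, 0, 0, 0, 0, 0], [0.15, 0, 0, 0, 0, 0]],
])

```text
time_s: 9.82
tcp_pos: [0.5517, -0.294, 0.128]
ee_rot: [[0.0, -0.749, 0.663], [-0.001, 0.663, 0.749], [-1.0, -0.001, -0.0]]
wrist_force: [-0.9, 2.3, 8.9]
gripper_width: 0.595
```

Call:
play_rows([
  [[0, 0, 0, 0, 0, 0], [0, 0, 0, 0, 0, 0], [0, 0, 0, 0, 0, 0]],
])

```text
time_s: 10.2
tcp_pos: [0.5517, -0.294, 0.128]
ee_rot: [[0.001, -0.749, 0.663], [-0.001, 0.663, 0.749], [-1.0, -0.001, -0.0]]
wrist_force: [-1.4, 2.9, 7.3]
gripper_width: 0.592
```

Call:
play_rows([
  [[0.08, 0, 0, 0, 0, 0], [0.08, 0, 0, 0, 0, 0], [0.08, 0, 0, 0, 0, 0], [0.08, 0, 0, 0, 0, 0]],
])

```text
time_s: 10.7
tcp_pos: [0.5517, -0.294, 0.128]
ee_rot: [[0.001, -0.749, 0.663], [-0.001, 0.663, 0.749], [-1.0, -0.001, -0.0]]
wrist_force: [-2.8, 2.4, 11.7]
gripper_width: 0.586
```

Run:
```python
from station import r
from m2 import *
w=r.get_calibration("wrist");s=r.sense(); im,d=r.capture("wrist"); cv2.imwrite("pics/j_wrist.png",im[60:400,120:520])
s2=r.sense();sd,_=r.capture("side"); cv2.imwrite("pics/j_side.png",cv2.resize(sd[100:230,300:430],None,fx=4.6,fy=4.6,interpolation=cv2.INTER_CUBIC))
s3=r.sense()
print(s["time_s"],s["tcp_pos"],[x["wrist_force"].round(2).tolist() for x in (s,s2,s3)],s["moment"],s["gripper_width"]*87); o,_=capo(im,w,s); print(o)
```

```text
10.7 [ 0.55171683 -0.29404927  0.1280119 ] [[-2.77, 2.44, 11.68], [-3.26, 2.65, 11.95], [-2.78, 3.82, 11.76]] [ 1.18611593  0.78812321 -0.08793663] 50.96712236237299
[(array([ 0.55272, -0.29414]), 0.0002, array([ 0.  , -0.81,  0.6 ])), (array([ 0.5527 , -0.29417,  0.02597]), 0.0002, array([ 0.  , -0.82,  0.56]))]
```

View pics/j_side.png

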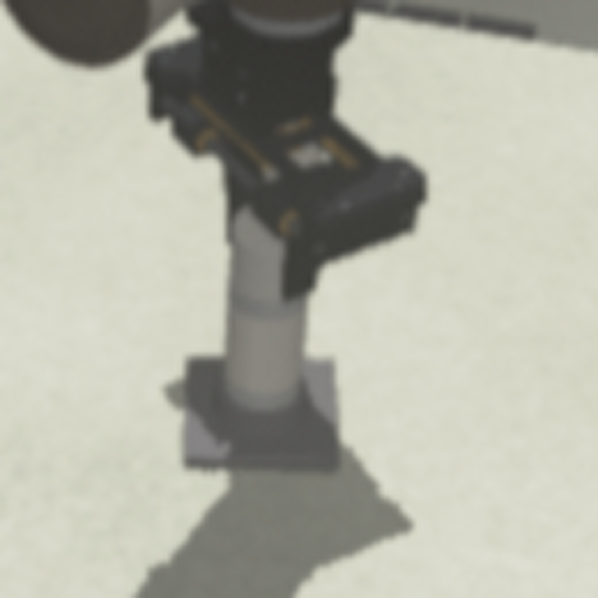

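View pics/j_wrist.png

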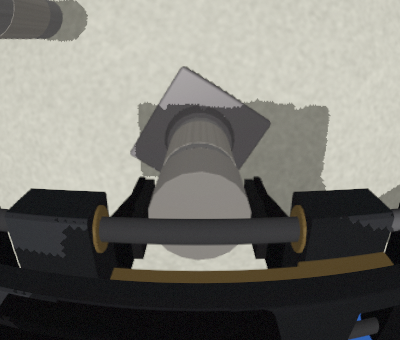

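Run:
```python
from station import r
s=r.sense(); print(s["time_s"],s["wrist_force"],s["tcp_pos"],s["gripper_width"]); print(r.finish_job())
s=r.sense(); print(s["time_s"],s["wrist_force"],s["tcp_pos"])
```

```text
10.8 [-2.77561449  3.82486024 11.76079095] [ 0.5517036  -0.29401679  0.12797402] 0.5951887779639853
the job is handed in; nothing more can be done
None
the job is handed in; nothing more can be done
```

I took the flat-topped 52 mm cap out of the crate and pressed it onto the tester can until it snapped. I handed the job in at 10.8 s with the cap still gripped and still pressed down.

- **Snap:** the push rose to 9.5 N and then dropped away. That is slightly under the 10 to 15 N expected, but force was only read at the end of each step, so the true peak may have been higher.
- **Seating:** the cap then went down to a rigid stop at TCP height 0.128 m. That matches the shoulder height plus the 8 mm between the cap's rim and the fingertips. Pushing harder did not move it further. The side and wrist views showed the cap upright on the can with no visible gap, though the finger hides part of the rim.
- **Final push:** about 11.7 N down, steady over the last readings, with 4 to 5 N sideways that I left as it was.
- **Alignment:** the wrist camera put the cap about 0.5 mm from the can's measured centre. The top camera put the can about 2 mm further in x, and I used the wrist view.
- **Other goods:** I did not touch the other caps or the goods on the counter. I did not take a last picture of the crate after seating the cap.

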